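# Make up the jaw kit and the spindle kit for the grinding machines

## Task

Make up the jaw kit on the fenced wooden board: first lay the long jaw block along the long fence and push it hard into the corner where the fences meet, let go, then pack the short jaw block behind it, against the same fence and hard up against the long block's free end. Make up the spindle kit, before or after, in the green tray: the big collar flat in the wide bay and the flanged bush standing on its flange in the narrow bay. Leave the small collar and the grease tin where they stand.

Things in the scene. Friction and masses are not known exactly. Their poses are not given: they have to be found in the camera images.
- board: fixed wooden board 140 (x) by 190 (y) by 8 mm thick, two steel fences on it, 10 mm wide, tops 18 mm above the bench, lower than the blocks so that fingers pass over them. Origin: centre of underside, z up. Long fence along the +x edge (inner face x = +60 mm), short fence along the +y edge (inner face y = +85); corner at +x +y, other sides open. Gaps up to 5 mm count as hard up
- tray: fixed green sheet-steel tray 130 (x) by 206 (y) by 15 mm high, walls 3 mm, floor's top 3 mm above the bench, one divider as high as the walls. Origin: centre of underside, z up. Wide bay on the +y side: inside 124 by 117 mm, centred at x = 0, y = +41.5 mm; narrow bay on the -y side: inside 124 by 80 mm, centred at x = 0, y = -60 mm
- long_jaw: loose long soft-jaw block of bare aluminium, 80 (x) by 40 (y) by 45 mm high, two dark bolt holes in its top, about 0.4 kg. Origin: centre of its underside; x along its length, z up
- short_jaw: loose short soft-jaw block of bare aluminium, 40 by 40 by 45 mm high, one dark bolt hole in its top, about 0.2 kg. Origin: centre of its underside; x and y square to its sides, z up; either way round will do
- bush: loose brass flanged bush standing on its flange: flange 56 mm in diameter and 8 mm high, above it a plain barrel 36 mm in diameter, 50 mm high in all, dark bore in its top, about 0.33 kg. Origin: centre of the flange's underside; z up along its axis
- big_collar: loose big steel collar (thick ring) lying flat, 60 mm outside and 30 mm inside diameter, 30 mm high, about 0.5 kg. Origin: centre of its underside; z along its axis
- small_collar: loose small steel collar lying flat, 42 mm outside and 22 mm inside diameter, 30 mm high; not part of either kit, stays in the stock. Origin: centre of its underside
- tin: loose closed steel grease tin, 52 mm in diameter and 50 mm high, standing between the board and the tray; to be left alone. Origin: centre of its underside
Things that resemble listed ones, but are neither listed nor needed, are in the scene too. What is shaped like the big_collar but blue or pink is not meant. Leave any red look-alike of the short_jaw alone.

How it is judged:
By the outcome, as a careful person would: the job done as asked, in the order asked, and still so for the second after the job is handed in, with the robot touching nothing.
It also fails if it takes over 106 s, if anything falls off the work surface, if the arm or the gripper's body presses on something with over 40 N, if the wrist force passes 120 N, or if a joint passes its speed limit or range.

## Robot

A 6-joint arm with a two-finger parallel gripper is mounted at the origin on the work surface. World frame = base frame: x ahead of the robot, y to its left, z up, the work surface at z = 0. Lengths are in m, angles in degrees, forces in N, time in s.
With the tool pointing down it reaches from about 0.275 to 0.825 m from the base axis. Payload 4.9 kg.
Tool frame: the origin (TCP) lies between the finger pads; the fingertips stand 11 mm ahead of it and the grasp point (between the pads) lies 8 mm behind it (r.finger_overhang is the distance from the TCP to the fingertips, in m); z points along the fingers, y is the direction in which the jaws open and shut (so a half turn about z gives the same grasp; the last joint's range is limited). The gripper opens to 85 mm and grips with 20 to 120 N. Pads are 22 mm wide; open, the fingers measure 114 mm over their backs; the gripper's body (76 mm by 85 mm) begins 54 mm behind the grasp point. The pads swing forward as they close: fully open they stand 13 mm farther back than shut.
Start: joints at [-7.689, 18.69, -11.035, 60.275, 0, 82.311], TCP at [0.55, 0, 0.242] pointing down, gripper open.
Joint ranges: [-152.03, 152.03], [-55.5, 102.48], [-74.3, 77.21], [-110.64, 120.58], [-84.22, 78.4], [-180, 180]. Speed limits (degrees/s): [147.25, 147.25, 180, 180, 180, 180].

## Interface

Orientations are given as [roll, pitch, yaw] about the fixed x, y, z axes, in that order (R = Rz(yaw) Ry(pitch) Rx(roll)).
In Python, from station import sensors, vision, order, r gives the robot as it stands.
- The arm moves only by the shell command python3 -m jog 'ROWS' [FORCE]. ROWS is JSON, a list of rows, each a list of 3 entries, a list of its own where there are three numbers: the closure in counts, from 0 (fully open) to 255 (shut), then the shift along the tool's x, y, z in cm, then the turn, a rotation vector about the tool's x, y, z in degrees. A call has exactly 10 rows; each row is the pose to reach, as a shift and turn from the pose commanded when the call began, along the tool's axes at that moment; what a row does not reach only later rows make up. A row lasts 1/8 s, in which the tool goes at most 62.5 mm and 10.7 degrees, less where a joint would pass 70% of its speed; a pose out of reach is approached as far as the arm can. A call with a gripper value outside its range is refused whole. The fingers move at their own pace and stop on an object; FORCE is the grip in N (left out, the last holds). Time passes only in rows, so rows that repeat a pose let the fingers close, or fill a call up. It gives the time, the measured TCP pose, the force and the opening at its end, in the units of the state.
- sensors.read_state(): the state, without advancing time (a new reading comes with each control period).
- vision.grab_frame(name): name is "scene" or "side" or "wrist"; returns (picture, depth): 480x640x3 uint8, red, green, blue; 480x640 float32, m along the optical axis (not along the pixel's ray), 0 where there is no reading.
- vision.calibration(name): a dict with "fx", "fy", "cx", "cy" (pixels), "dist" ([k1, k2, p1, p2, k3] as OpenCV has them; the pictures are not rectified), "world_to_cam" (4x4, takes a point from world to camera coordinates). Camera axes: x right, y down, z forward; pixel columns grow to the right and rows downward; lengths in m; the calibration is good to about 2 mm. A picture is of the moment at which its call begins: read the wrist's pose just before it. calibration takes no time and is no camera call; for the wrist camera it gives the pose at the moment of the call.
- order.job_done(): hands the job in, once; it reports no verdict.
The state is a dict: "clock": time; "qpos": joint angles; "joint_velocities": joint speeds; "tau": joint torques, N m; "ee_pos": TCP position; "eef_rot": TCP orientation; "ft_force": force on the tool from outside, world axes, zero at the start; "ft_torque": the same for the moment, N m; "finger_gap": finger opening in m.
Only numpy, scipy, OpenCV 4.12 (cv2) and the standard library are available. Lean on these libraries where they do the work, as an engineer would, in place of code of your own. Each camera call takes 0.05 s, during which the arm holds its last target. There are 200 camera calls.

## Working session

There is one attempt and no reset: what is moved stays moved. The work goes in short steps, Python scripts to look and compute and a shell command to move; the robot and the scene stay as the last step left them, time stands still between calls to the robot, and variables do not carry over. Pictures are saved under pics/ and viewed, about 12 in all and at most 16, crops included, and the job is handed in when it is done.

```bash
ls; mkdir -p pics; cat > h.py <<'E'
import numpy as np, cv2
from station import sensors, vision, order, r
def grab(n):
    c=vision.calibration(n); p,d=vision.grab_frame(n); return p,d,c
def save(p,f): cv2.imwrite('pics/'+f,cv2.cvtColor(p,cv2.COLOR_RGB2BGR))
def K(c): return np.array([[c['fx'],0,c['cx']],[0,c['fy'],c['cy']],[0,0,1.]])
def onplane(c,uv,z):
    uv=np.array(uv,float).reshape(-1,1,2)
    n=cv2.undistortPoints(uv,K(c),np.array(c['dist'],float)).reshape(-1,2)
    T=np.linalg.inv(np.array(c['world_to_cam'])); o=T[:3,3]
    d=np.c_[n,np.ones(len(n))]@T[:3,:3].T
    return o+d*((z-o[2])/d[:,2])[:,None]
def cloud(c,d):
    h,w=d.shape; g=np.stack(np.meshgrid(np.arange(w),np.arange(h)),-1).reshape(-1,1,2).astype(float)
    n=cv2.undistortPoints(g,K(c),np.array(c['dist'],float)).reshape(-1,2)
    P=np.c_[n,np.ones(len(n))]*d.reshape(-1,1)
    T=np.linalg.inv(np.array(c['world_to_cam'])); X=P@T[:3,:3].T+T[:3,3]
    X[d.reshape(-1)==0]=np.nan; return X.reshape(h,w,3)
E
python3 - <<'E'
from h import *
for n in('scene','side','wrist'):
    p,d,c=grab(n); save(p,n+'0.png'); np.savez('/tmp/%s0.npz'%n,p=p,d=d,**{k:np.array(v) for k,v in c.items()})
print(sensors.read_state())
E
```

```text
pics
{'clock': 0.15, 'qpos': array([-7.68968667e+00,  1.87215248e+01, -1.10768643e+01,  6.02760354e+01,
       -5.28446450e-04,  8.23105844e+01]), 'joint_velocities': array([ 0.00752812, -0.11233649,  0.19604515,  0.06058798, -0.02901146,
        0.08007016]), 'tau': array([ 1.04211274e-03, -4.43704247e+01,  2.62664723e+01,  1.04285317e-02,
       -1.23322516e-04, -3.51401161e-05]), 'ee_pos': array([5.49581570e-01, 5.95332369e-05, 2.41703394e-01]), 'eef_rot': array([-1.79926174e+02, -9.43454372e-03,  8.99997232e+01]), 'ft_force': array([ 0.06877047,  1.06079131, -0.270698  ]), 'ft_torque': array([ 0.01950273,  0.01291799, -0.02636891]), 'finger_gap': 0.08557741874548451}
```

View pics/scene0.png

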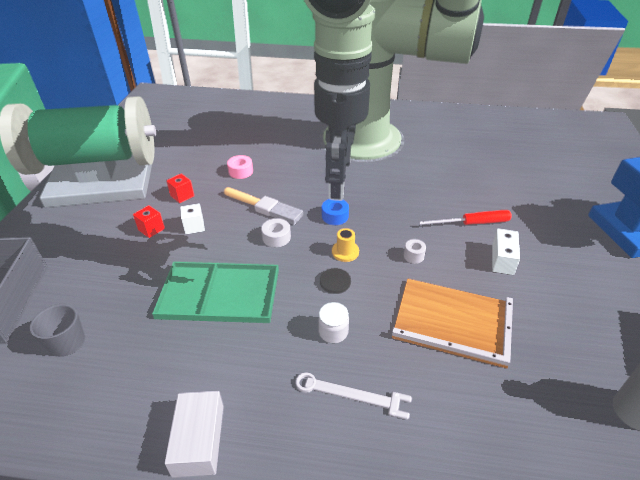

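View pics/side0.png

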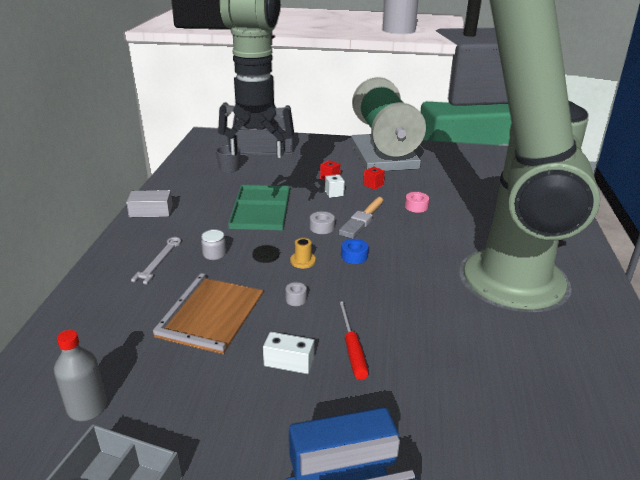

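Scene view: candidates — long jaw: white two-hole block (506,251) vs plain grey box (195,432); short jaw: white one-hole (192,218) vs reds (180,188),(149,221); big collar: grey (276,233) vs blue (335,212), pink (240,167), small (415,251); bush: brass (345,245); tin (334,322); black disc (335,281) is flat and irrelevant. I choose 506/192/276/345.

```bash
python3 - <<'E'
from h import *
for n in('scene','side'):
    f=np.load('/tmp/%s0.npz'%n); p,d=f['p'],f['d']; c={k:f[k] for k in('fx','fy','cx','cy','dist','world_to_cam')}
    X=cloud(c,d); Z=X[...,2]
    T=np.linalg.inv(c['world_to_cam']);print(n,'cam',T[:3,3].round(3))
    # objects, by height of top
    m=((Z>.018)&(Z<.065)&(X[...,0]>.2)&(X[...,0]<.95)&(abs(X[...,1])<.5)).astype(np.uint8)
    k,L,S,C=cv2.connectedComponentsWithStats(m)
    for i in range(1,k):
        if S[i,4]<60: continue
        q=L==i; zt=np.percentile(Z[q],95); t=q&(Z>zt-.006); P=X[t][:,:2]
        rc=cv2.minAreaRect((P*1000).astype(np.float32))
        print(C[i].round(),'ztop %.3f'%zt,np.round(rc[0],0),np.round(rc[1],0),round(rc[2],1),p[t].mean(0).round())
    hsv=cv2.cvtColor(p,cv2.COLOR_RGB2HSV)
    for nm,lo,hi in(('tray',(60,100,40),(90,255,255)),('board',(8,130,80),(18,255,255))):
        q=(cv2.inRange(hsv,lo,hi)>0)&(Z<.03)&(X[...,0]>.3)&(X[...,0]<.95)&(abs(X[...,1])<.45)
        k,L,S,C=cv2.connectedComponentsWithStats(q.astype(np.uint8)); i=1+S[1:,4].argmax(); q=L==i
        P=X[q]; rc=cv2.minAreaRect((P[:,:2]*1000).astype(np.float32)); print(nm,C[i].round(),np.round(rc[0],1),np.round(rc[1],1),round(rc[2],2),np.percentile(P[:,2],[5,50,95]).round(4))
p=np.load('/tmp/scene0.npz')['p']
a=cv2.resize(p[160:260,130:300],(680,400)); b=cv2.resize(p[190:370,380:530],(480,576))
v=np.zeros((576,800,3),np.uint8); a=cv2.resize(p[150:330,130:370],(420,315)); b=cv2.resize(p[190:370,385:535],(380,456)); v[:315,:420]=a; v[:456,420:]=b
save(v,'crop0.png')
E
```

```text
scene cam [1.159 0.065 0.68 ]
[239. 167.] ztop 0.030 [ 219. -282.] [37. 58.] 0.5 [252. 190. 231.]
[139. 182.] ztop 0.031 [ 304. -491.] [98. 28.] 7.4 [201. 207. 218.]
[179. 185.] ztop 0.045 [ 323. -392.] [42. 41.] 56.4 [238.  63.  63.]
[266. 203.] ztop 0.020 [ 342. -185.] [34. 39.] 70.6 [237. 233. 242.]
[335. 209.] ztop 0.030 [349. -28.] [56. 57.] 1.2 [ 64. 134. 245.]
[191. 216.] ztop 0.045 [ 423. -326.] [44. 42.] 23.4 [241. 242. 243.]
[147. 218.] ztop 0.045 [ 445. -413.] [44. 40.] 56.5 [238.  60.  60.]
[488. 215.] ztop 0.025 [319. 299.] [ 23. 102.] 15.7 [253.  60.  53.]
[276. 229.] ztop 0.030 [ 434. -142.] [58. 58.] 19.7 [229. 226. 235.]
[346. 240.] ztop 0.051 [457.   7.] [35. 35.] 54.4 [185. 159.  92.]
[506. 249.] ztop 0.046 [432. 320.] [42. 86.] 85.4 [237. 238. 240.]
[415. 248.] ztop 0.030 [450. 145.] [40. 41.] 64.4 [219. 214. 224.]
[333. 320.] ztop 0.051 [656.   8.] [49. 45.] 6.2 [253. 254. 254.]
[ 57. 327.] ztop 0.060 [ 741. -434.] [70. 70.] 45.7 [124. 125. 137.]
[507. 346.] ztop 0.020 [658. 295.] [ 9. 41.] 79.4 [233. 228. 238.]
[486. 353.] ztop 0.020 [677. 258.] [45. 11.] 79.7 [
[... 796 characters left out ...]
158. 157. 166.]
[213. 242.] ztop 0.052 [657.   9.] [48. 45.] 67.8 [206. 217. 219.]
[303. 248.] ztop 0.052 [456.   7.] [32. 41.] 8.1 [134. 106.  56.]
[354. 248.] ztop 0.032 [347. -29.] [57. 62.] 3.4 [ 32.  85. 191.]
[295. 291.] ztop 0.031 [449. 145.] [42. 40.] 47.2 [154. 153. 162.]
[183. 330.] ztop 0.021 [633. 289.] [ 76. 163.] 50.7 [141. 139. 146.]
[288. 349.] ztop 0.047 [433. 320.] [43. 81.] 84.0 [195. 205. 207.]
[356. 353.] ztop 0.027 [318. 300.] [ 22. 102.] 14.1 [201.  30.  23.]
[ 92. 397.] ztop 0.063 [711. 479.] [49. 14.] 69.2 [93. 96. 99.]
tray [260. 207.] [ 599.  -214.7] [129.  219.4] 5.56 [0.0009 0.0043 0.0149]
board [215. 310.] [595.8 200.9] [180.5 131.1] 80.49 [0.0058 0.0082 0.0107]
```

View pics/crop0.png

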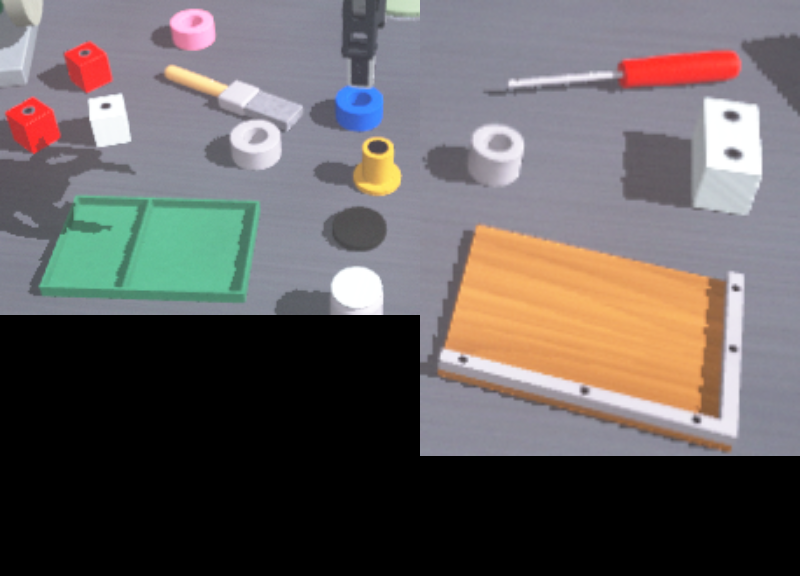

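View pics/wrist0.png

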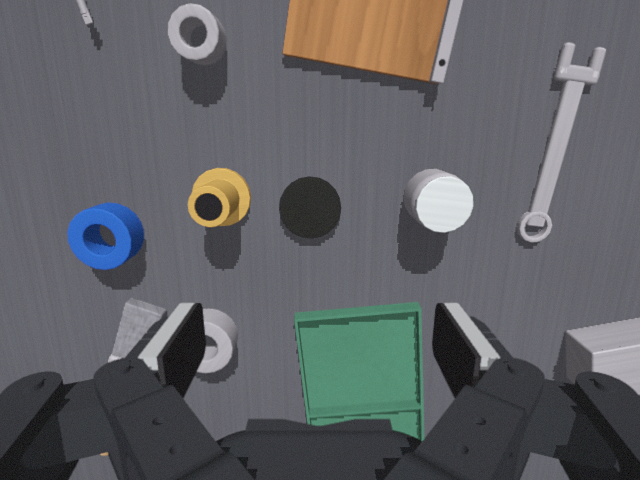

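Crop shows the choices plainly: white one-hole short jaw, two-hole long jaw, grey ring, brass bush; board fences on the camera side and right. The wrist view shows the brush tip close to the −x side of the big collar (140,330), so grip the collar along world y. Going to the long jaw.

```bash
python3 -m jog '[[0,[32,-11.8,9.2],[0,0,-85]],[0,[32,-11.8,9.2],[0,0,-85]],[0,[32,-11.8,9.2],[0,0,-85]],[0,[32,-11.8,9.2],[0,0,-85]],[0,[32,-11.8,9.2],[0,0,-85]],[0,[32,-11.8,9.2],[0,0,-85]],[0,[32,-11.8,9.2],[0,0,-85]],[0,[32,-11.8,9.2],[0,0,-85]],[0,[32,-11.8,9.2],[0,0,-85]],[0,[32,-11.8,9.2],[0,0,-85]]]' 50
cat >> h.py <<'E'
def target(x,y,z,yaw=None):
    "shift in cm & turn in deg along present tool axes, to a world TCP position (m) and yaw, tool down"
    from scipy.spatial.transform import Rotation as R
    s=sensors.read_state(); A=R.from_euler('xyz',s['eef_rot'],degrees=True)
    sh=A.inv().apply(np.array([x,y,z])-s['ee_pos'])*100
    rv=np.zeros(3) if yaw is None else (A.inv()*R.from_euler('xyz',[180,0,yaw],degrees=True)).as_rotvec(degrees=True)
    print('shift',sh.round(2),'turn',rv.round(2),'at',s['ee_pos'].round(4),s['eef_rot'].round(2))
E
python3 - <<'E'
from h import *
p,d,c=grab('wrist'); save(p,'w1.png')
X=cloud(c,d);Z=X[...,2]
q=((Z>.035)&(Z<.06)).astype(np.uint8); q[380:]=0
k,L,S,C=cv2.connectedComponentsWithStats(q)
for i in range(1,k):
    if S[i,4]>300:
        P=X[L==i]; P=P[P[:,2]>np.percentile(P[:,2],90)-.004]
        print(C[i].round(),cv2.minAreaRect((P[:,:2]*1000).astype(np.float32)))
target(.4325,.32,.028)
E
```

```text
clock: 1.4
ee_pos: [0.432, 0.3199, 0.1502]
eef_rot: [-180.0, -0.0, 174.8]
ft_force: [-0.1, -0.5, 0.5]
finger_gap: 0.085
[318. 236.] ((431.35174560546875, 319.2023620605469), (40.07633972167969, 80.29228973388672), 84.10565185546875)
shift [-0.05  0.02 12.22] turn [0. 0. 0.] at [0.432  0.3198 0.1502] [-1.8000e+02 -1.0000e-02  1.7487e+02]
```

View pics/w1.png

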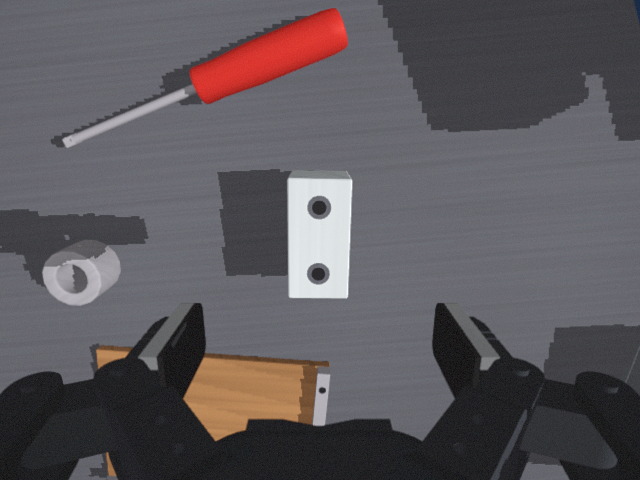

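The block with two holes sits at (319,236), clear on both sides, measured at (431,319), −5.9°. Descend and grip.

```bash
python3 -m jog '[[0,[0,0,4],[0,0,0.7]],[0,[0.0,0,8],[0,0,0.7]],[0,[0,0,11],[0,0,0.7]],[0,[0,0,12.2],[0,0,0.7]],[0,[0,0,12.2],[0,0,0.7]],[255,[0,0,12.2],[0,0,0.7]],[255,[0,0,12.2],[0,0,0.7]],[255,[0,0,12.2],[0,0,0.7]],[255,[0,0,12.2],[0,0,0.7]],[255,[0,0,12.2],[0,0,0.7]]]' 60
python3 -m jog '[[255,[0,0,-2],[0,0,0]],[255,[0,0,-5],[0,0,0]],[255,[0,0,-8],[0,0,0]],[255,[0,0,-8],[0,0,0]],[255,[0,0,-8],[0,0,0]],[255,[0,0,-8],[0,0,0]],[255,[0,0,-8],[0,0,0]],[255,[0,0,-8],[0,0,0]],[255,[0,0,-8],[0,0,0]],[255,[0,0,-8],[0,0,0]]]'
python3 - <<'E'
from h import *
# board from scene: fence tops (z=18mm plane), pale pixels
f=np.load('/tmp/scene0.npz'); p,d=f['p'],f['d']; c={k:f[k] for k in('fx','fy','cx','cy','dist','world_to_cam')}
X=cloud(c,d); Z=X[...,2]; hsv=cv2.cvtColor(p,cv2.COLOR_RGB2HSV)
q=np.zeros(Z.shape,bool); q[285:365,390:520]=1
q&=(hsv[...,1]<40)&(hsv[...,2]>190)
v,u=np.where(q); W=onplane(c,np.c_[u,v],.018)[:,:2]
rc=cv2.minAreaRect((W*1000).astype(np.float32)); print('fence L',rc)
th=np.radians(-9.6); 
for t in(-8.6,-9.1,-9.6,-10.1,-10.6):
    th=np.radians(t);a=np.array([np.cos(th),np.sin(th)]);b=np.array([-a[1],a[0]])
    A,B=W@a*1000,W@b*1000
    lf=A>A.max()-14; sf=B>B.max()-14
    print(t,'long fence spread',np.percentile(A[lf&~sf],[1,99]).round(1),'short',np.percentile(B[sf&~lf],[1,99]).round(1),A.max().round(1),B.min().round(1),B.max().round(1))
E
```

```text
clock: 2.7
ee_pos: [0.4329, 0.3203, 0.0295]
eef_rot: [180.0, 0.1, 174.3]
ft_force: [-0.7, -0.6, 5.6]
finger_gap: 0.0395
clock: 3.95
ee_pos: [0.432, 0.32, 0.1083]
eef_rot: [180.0, 0.0, 174.3]
ft_force: [0.4, 0.2, -3.9]
finger_gap: 0.0387
fence L ((603.0686645507812, 213.72882080078125), (189.52886962890625, 140.6117401123047), 79.97014617919922)
-8.6 long fence spread [623.3 635.9] short [385.3 397. ] 636.7 205.2 397.0
-9.1 long fence spread [621.1 632.8] short [390.6 401.6] 633.2 210.6 401.7
-9.6 long fence spread [618.9 629.4] short [395.9 406.1] 629.9 216.1 406.3
-10.1 long fence spread [616.  626.3] short [400.9 410.8] 626.5 221.5 411.0
-10.6 long fence spread [612.8 623.9] short [405.4 415.9] 624.4 226.9 416.4
```

Gripped (39 mm). Board fits very well: centre (603.1, 213.7), yaw −10.0°. Carry it to 10 mm short of the corner.

```bash
python3 -m jog '[[255,[-3,-1,0],[0,0,10.5]],[255,[-7,-2,0],[0,0,21]],[255,[-11,-3,0],[0,0,31]],[255,[-16,-4.5,0],[0,0,42]],[255,[-21.3,-5.6,0],[0,0,52]],[255,[-21.3,-5.6,0],[0,0,63]],[255,[-21.3,-5.6,0],[0,0,73]],[255,[-21.3,-5.6,0],[0,0,84]],[255,[-21.3,-5.6,0],[0,0,94.3]],[255,[-21.3,-5.6,0],[0,0,94.3]]]'
python3 - <<'E'
from h import *
p,d,c=grab('wrist'); save(p,'w2.png')
target(.6387,.243,.04,80)
E
```

```text
clock: 5.2
ee_pos: [0.6382, 0.2431, 0.108]
eef_rot: [-180.0, 0.0, 80.1]
ft_force: [0.0, 0.8, -3.8]
finger_gap: 0.0389
shift [-0.    0.05  6.8 ] turn [-0.02  0.01  0.18] at [0.6382 0.2431 0.108 ] [-1.7998e+02  1.0000e-02  8.0180e+01]
```

View pics/w2.png

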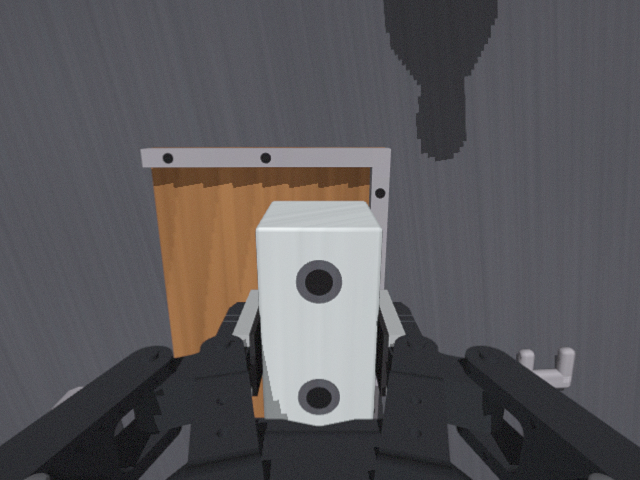

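The block hangs square to the fences (short fence across row 158, long fence along column 380). Lower onto the board.

```bash
python3 -m jog '[[255,[0,0,2],[0,0,0.1]],[255,[0,0,4],[0,0,0.1]],[255,[0,0,5.5],[0,0,0.1]],[255,[0,0,6.3],[0,0,0.1]],[255,[0,0,6.7],[0,0,0.1]],[255,[0,0,6.9],[0,0,0.1]],[255,[0,0,7.0],[0,0,0.1]],[255,[0,0,7.1],[0,0,0.1]],[255,[0,0,7.1],[0,0,0.1]],[255,[0,0,7.1],[0,0,0.1]]]'
```

```text
clock: 6.5
ee_pos: [0.6387, 0.2432, 0.0376]
eef_rot: [180.0, -0.0, 79.9]
ft_force: [-0.2, 0.9, -2.7]
finger_gap: 0.039
```

```bash
python3 -m jog '[[255,[0,0.4,0.05],[0,0,0]],[255,[0,0.7,0.05],[0,0,0]],[255,[0,0.9,0.05],[0,0,0]],[255,[0,1.0,0.05],[0,0,0]],[255,[0,1.1,0.05],[0,0,0]],[255,[0,1.15,0.05],[0,0,0]],[255,[0,1.2,0.05],[0,0,0]],[255,[0,1.25,0.05],[0,0,0]],[255,[0,1.25,0.05],[0,0,0]],[255,[0,1.25,0.05],[0,0,0]]]'
```

```text
clock: 7.75
ee_pos: [0.6484, 0.2417, 0.0376]
eef_rot: [-179.8, -0.0, 80.0]
ft_force: [-12.2, 1.4, 9.7]
finger_gap: 0.0391
```

```bash
python3 -m jog '[[255,[0.4,0,-0.05],[0,0,0]],[255,[0.7,0,-0.05],[0,0,0]],[255,[0.9,0,-0.05],[0,0,0]],[255,[1.0,0,-0.05],[0,0,0]],[255,[1.1,0,-0.05],[0,0,0]],[255,[1.2,0,-0.05],[0,0,0]],[255,[1.3,0,-0.05],[0,0,0]],[255,[1.35,0,-0.05],[0,0,0]],[255,[1.4,0,-0.05],[0,0,0]],[255,[1.4,0,-0.05],[0,0,0]]]'
```

```text
clock: 9.0
ee_pos: [0.6496, 0.2489, 0.0378]
eef_rot: [-179.7, 0.7, 79.8]
ft_force: [-15.5, -14.9, 16.6]
finger_gap: 0.0388
```

```bash
python3 -m jog '[[255,[0.1,-0.1,-0.05],[0,0,0]],[255,[0.2,-0.1,-0.05],[0,0,0]],[255,[0.3,-0.1,-0.05],[0,0,0]],[255,[0.4,-0.1,-0.05],[0,0,0]],[255,[0.4,-0.1,-0.05],[0,0,0]],[255,[0.4,-0.1,-0.05],[0,0,0]],[255,[0.4,-0.1,-0.05],[0,0,0]],[255,[0.4,-0.1,-0.05],[0,0,0]],[255,[0.4,-0.1,-0.05],[0,0,0]],[255,[0.4,-0.1,-0.05],[0,0,0]]]'
python3 - <<'E'
from h import *
p,d,c=grab('wrist'); save(p[60:440,120:460],'w3.png')
E
```

```text
clock: 10.25
ee_pos: [0.6496, 0.2495, 0.0381]
eef_rot: [-179.8, 1.1, 79.7]
ft_force: [-12.9, -23.4, 17.0]
finger_gap: 0.039
```

View pics/w3.png

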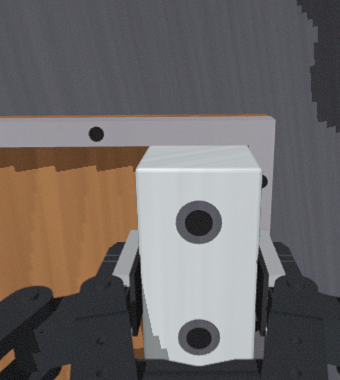

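The block's end meets the short fence's inner edge (crop row 147) and lies against the long fence. Release and rise.

```bash
python3 -m jog '[[0,[0,0,0],[0,0,0]],[0,[0,0,0],[0,0,0]],[0,[0,0,0],[0,0,0]],[0,[0,0,0],[0,0,0]],[0,[0,0,-2],[0,0,0]],[0,[0,0,-5],[0,0,0]],[0,[-3,0,-9],[0,0,0]],[0,[-6,0,-13],[0,0,0]],[0,[-6,0,-13],[0,0,0]],[0,[-6,0,-13],[0,0,0]]]'
python3 - <<'E'
from h import *
p,d,c=grab('wrist'); save(p,'w4.png')
X=cloud(c,d);Z=X[...,2]
q=((Z>.045)&(Z<.06)).astype(np.uint8)
k,L,S,C=cv2.connectedComponentsWithStats(q)
for i in range(1,k):
    if S[i,4]>300:
        P=X[L==i]; print(C[i].round(),cv2.minAreaRect((P[:,:2]*1000).astype(np.float32)))
target(.4225,-.3265,.16)
E
```

```text
clock: 11.55
ee_pos: [0.6426, 0.2, 0.1687]
eef_rot: [179.9, -0.0, 79.9]
ft_force: [-0.4, -0.1, 0.9]
finger_gap: 0.0854
[316. 156.] ((649.526611328125, 249.3231964111328), (79.57555389404297, 40.14722442626953), 80.24200439453125)
shift [-55.69 -12.4    0.77] turn [0. 0. 0.] at [0.642  0.2002 0.1676] [-179.97   -0.     79.93]
```

View pics/w4.png

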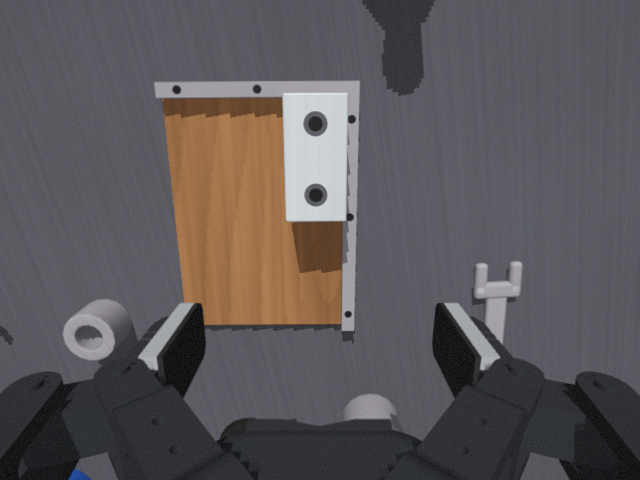

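Long jaw seated square in the corner (316,156): centre (649.5,249.3), 80.2°, within ~1–2 mm of ideal. On to the short jaw.

```bash
python3 -m jog '[[0,[-55.7,-12.4,0],[0,0,0]],[0,[-55.7,-12.4,0],[0,0,0]],[0,[-55.7,-12.4,0],[0,0,0]],[0,[-55.7,-12.4,0],[0,0,0]],[0,[-55.7,-12.4,0],[0,0,0]],[0,[-55.7,-12.4,0],[0,0,0]],[0,[-55.7,-12.4,0],[0,0,0]],[0,[-55.7,-12.4,0],[0,0,0]],[0,[-55.7,-12.4,0],[0,0,0]],[0,[-55.7,-12.4,0],[0,0,0]]]'
python3 - <<'E'
from h import *
target(.4225,-.3265,.16)
p,d,c=grab('wrist'); save(p,'w5.png')
X=cloud(c,d);Z=X[...,2]
q=((Z>.037)&(Z<.052)).astype(np.uint8)
k,L,S,C=cv2.connectedComponentsWithStats(q)
for i in range(1,k):
    if S[i,4]>300:
        P=X[L==i]; P=P[P[:,2]>.042]; print(C[i].round(),cv2.minAreaRect((P[:,:2]*1000).astype(np.float32)),p[L==i].mean(0).round())
E
```

```text
clock: 12.85
ee_pos: [0.4212, -0.3295, 0.1667]
eef_rot: [-179.9, -0.0, 79.6]
ft_force: [-0.5, 0.4, -0.3]
finger_gap: 0.0853
shift [0.32 0.07 0.67] turn [0. 0. 0.] at [ 0.4212 -0.3295  0.1667] [-1.7993e+02 -2.0000e-02  7.9640e+01]
[320. 229.] ((421.9335632324219, -327.9782409667969), (40.308998107910156, 40.15903091430664), 23.58766746520996) [200. 204. 206.]
[369. 336.] ((443.42462158203125, -415.6599426269531), (41.13908004760742, 40.48740005493164), 57.80202865600586) [189.  51.  48.]
[216. 337.] ((326.03973388671875, -397.3527526855469), (41.11048126220703, 25.90395164489746), 53.07511520385742) [194.  49.  45.]
```

View pics/w5.png

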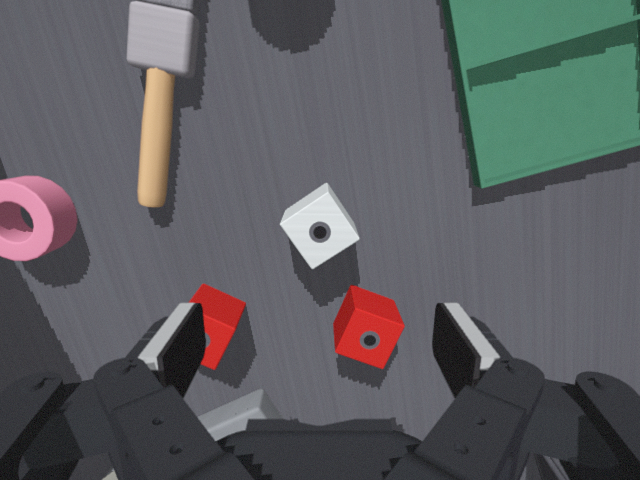

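White block at (320,229), measured (422,−328), 23.6°; reds at (369,336) and (216,337). Gripping along 23.6° keeps fingers clear of both.

```bash
python3 -m jog '[[0,[0.16,0.04,2],[0,0,-10]],[0,[0.16,0.04,4],[0,0,-20]],[0,[0.16,0.04,6],[0,0,-30]],[0,[0.16,0.04,8],[0,0,-34]],[0,[0.16,0.04,11],[0,0,-34]],[0,[0.16,0.04,13],[0,0,-34]],[0,[0.16,0.04,13.8],[0,0,-34]],[0,[0.16,0.04,13.8],[0,0,-34]],[255,[0.16,0.04,13.8],[0,0,-34]],[255,[0.16,0.04,13.8],[0,0,-34]]]' 60
python3 -m jog '[[255,[0,0,0],[0,0,0]],[255,[0,0,0],[0,0,0]],[255,[0,0,0],[0,0,0]],[255,[0,0,-2],[0,0,0]],[255,[0,0,-5],[0,0,0]],[255,[0,0,-9],[0,0,0]],[255,[0,0,-12],[0,0,0]],[255,[0,0,-12],[0,0,0]],[255,[0,0,-12],[0,0,0]],[255,[0,0,-12],[0,0,0]]]'
python3 - <<'E'
from h import *
# board frame: centre and axes; short jaw pre-place: x=32, y=-25 (final 40,-15)
a=np.array([np.cos(np.radians(-10)),np.sin(np.radians(-10))]);b=np.array([-a[1],a[0]])
t=np.array([.6031,.2137])+.032*a-.028*b; print(t)
target(t[0],t[1],.15,80)
E
```

```text
clock: 14.15
ee_pos: [0.4238, -0.3258, 0.0306]
eef_rot: [180.0, 0.1, 113.9]
ft_force: [0.5, -0.0, -0.5]
finger_gap: 0.0515
clock: 15.4
ee_pos: [0.4224, -0.3245, 0.1482]
eef_rot: [-179.9, -0.2, 113.9]
ft_force: [-1.0, -0.5, -2.3]
finger_gap: 0.0393
[0.6297517  0.18056864]
shift [37.78 39.42 -0.12] turn [-0.11 -0.14 33.9 ] at [ 0.4224 -0.3245  0.1482] [-1.7994e+02 -1.6000e-01  1.1390e+02]
```

```bash
python3 -m jog '[[255,[37.8,39.4,0],[0,0,33.9]],[255,[37.8,39.4,0],[0,0,33.9]],[255,[37.8,39.4,0],[0,0,33.9]],[255,[37.8,39.4,0],[0,0,33.9]],[255,[37.8,39.4,0],[0,0,33.9]],[255,[37.8,39.4,0],[0,0,33.9]],[255,[37.8,39.4,0],[0,0,33.9]],[255,[37.8,39.4,0],[0,0,33.9]],[255,[37.8,39.4,0],[0,0,33.9]],[255,[37.8,39.4,0],[0,0,33.9]]]'
python3 - <<'E'
from h import *
p,d,c=grab('wrist'); save(p,'w6.png'); target(.6298,.1806,.04,80)
X=cloud(c,d);Z=X[...,2]
q=((Z>.045)&(Z<.06)).astype(np.uint8);q[330:]=0
k,L,S,C=cv2.connectedComponentsWithStats(q)
for i in range(1,k):
    if S[i,4]>300: print(C[i].round(),cv2.minAreaRect((X[L==i][:,:2]*1000).astype(np.float32)))
E
```

```text
clock: 16.65
ee_pos: [0.6305, 0.1841, 0.1478]
eef_rot: [-179.9, -0.0, 80.3]
ft_force: [-0.9, 0.0, -1.5]
finger_gap: 0.0386
shift [-0.12  0.06 10.77] turn [-0.13  0.06  0.2 ] at [0.6297 0.1819 0.1477] [-1.7987e+02  6.0000e-02  8.0200e+01]
[333. 126.] ((649.5488891601562, 249.47802734375), (80.53854370117188, 40.205936431884766), 80.0152816772461)
```

View pics/w6.png

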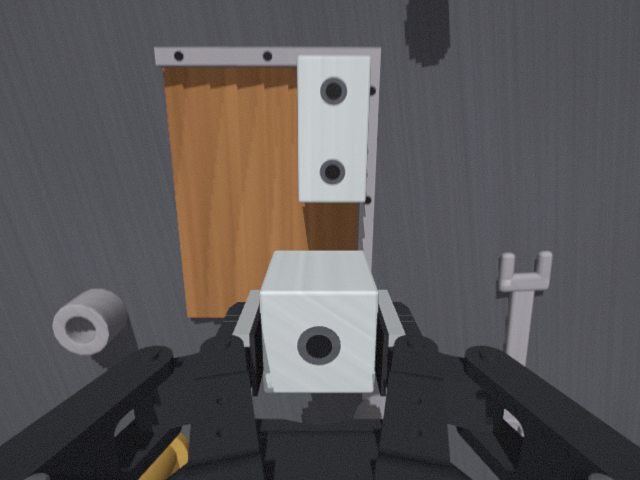

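Short block held square at (319,320), long jaw still in its corner (333,126). Lower and press.

```bash
python3 -m jog '[[255,[-0.1,0,3],[0,0,0.2]],[255,[-0.1,0,6],[0,0,0.2]],[255,[-0.1,0,9],[0,0,0.2]],[255,[-0.1,0,10.2],[0,0,0.2]],[255,[-0.1,0,10.6],[0,0,0.2]],[255,[-0.1,0,10.8],[0,0,0.2]],[255,[-0.1,0,10.9],[0,0,0.2]],[255,[-0.1,0,11.0],[0,0,0.2]],[255,[-0.1,0,11.1],[0,0,0.2]],[255,[-0.1,0,11.1],[0,0,0.2]]]'
python3 -m jog '[[255,[0,0.2,0],[0,0,0]],[255,[0,0.4,0],[0,0,0]],[255,[0,0.6,0],[0,0,0]],[255,[0,0.8,0],[0,0,0]],[255,[0,0.9,0],[0,0,0]],[255,[0,1.0,0],[0,0,0]],[255,[0,1.0,0],[0,0,0]],[255,[0,1.0,0],[0,0,0]],[255,[0,1.0,0],[0,0,0]],[255,[0,1.0,0],[0,0,0]]]'
```

```text
clock: 17.95
ee_pos: [0.6302, 0.179, 0.0388]
eef_rot: [180.0, -0.0, 79.8]
ft_force: [0.3, -0.6, -1.6]
finger_gap: 0.0391
clock: 19.2
ee_pos: [0.6374, 0.1776, 0.0389]
eef_rot: [-179.7, 0.0, 79.8]
ft_force: [-8.6, -0.5, 5.4]
finger_gap: 0.0394
```

```bash
python3 -m jog '[[255,[0.4,0.05,0],[0,0,0]],[255,[0.7,0.05,0],[0,0,0]],[255,[0.9,0.05,0],[0,0,0]],[255,[1.1,0.05,0],[0,0,0]],[255,[1.3,0.05,0],[0,0,0]],[255,[1.4,0.05,0],[0,0,0]],[255,[1.5,0.05,0],[0,0,0]],[255,[1.6,0.05,0],[0,0,0]],[255,[1.65,0.05,0],[0,0,0]],[255,[1.65,0.05,0],[0,0,0]]]'
```

```text
clock: 20.45
ee_pos: [0.6393, 0.1888, 0.039]
eef_rot: [-179.7, 0.6, 79.7]
ft_force: [-12.3, -11.6, 13.0]
finger_gap: 0.039
```

```bash
python3 -m jog '[[255,[0.2,0,0],[0,0,0]],[255,[0.4,0,0],[0,0,0]],[255,[0.5,0,0],[0,0,0]],[255,[0.5,0,0],[0,0,0]],[255,[0.5,0,0],[0,0,0]],[0,[0.3,0,0],[0,0,0]],[0,[0.3,0,0],[0,0,0]],[0,[0.3,0,0],[0,0,0]],[0,[0.3,0,0],[0,0,0]],[0,[0.3,0,0],[0,0,0]]]'
python3 -m jog '[[0,[0,0,-2],[0,0,0]],[0,[0,0,-5],[0,0,0]],[0,[0,0,-9],[0,0,0]],[0,[0,0,-14],[0,0,0]],[0,[0,0,-14],[0,0,0]],[0,[0,0,-14],[0,0,0]],[0,[0,0,-14],[0,0,0]],[0,[0,0,-14],[0,0,0]],[0,[0,0,-14],[0,0,0]],[0,[0,0,-14],[0,0,0]]]'
python3 - <<'E'
from h import *
p,d,c=grab('wrist'); save(p,'w7.png')
X=cloud(c,d);Z=X[...,2]
q=((Z>.045)&(Z<.06)).astype(np.uint8);q[380:]=0
k,L,S,C=cv2.connectedComponentsWithStats(q)
for i in range(1,k):
    if S[i,4]>300: print(C[i].round(),cv2.minAreaRect((X[L==i][:,:2]*1000).astype(np.float32)))
f=(Z>.014)&(Z<.022); f[300:]=0
P=X[f][:,:2]*1000; th=np.radians(-10);a=np.array([np.cos(th),np.sin(th)]);b=np.array([-a[1],a[0]])
o=np.array([603.1,213.7]); A=(P-o)@a;B=(P-o)@b
print('long fence inner/outer',np.percentile(A[(abs(A-65)<12)&(B<75)],[3,97]),'short',np.percentile(B[(abs(B-90)<12)&(A<10)],[3,97]))
Q=X[(Z>.049)&(Z<.06)&(np.indices(Z.shape)[0]<380)][:,:2]*1000;A=(Q-o)@a;B=(Q-o)@b
print('blocks A',np.percentile(A,[.5,99.5]),'B',np.percentile(B,[.2,99.8]))
target(.456,.007,.2,90)
E
```

```text
clock: 21.7
ee_pos: [0.644, 0.1965, 0.0387]
eef_rot: [180.0, -0.0, 79.8]
ft_force: [-0.3, -0.6, -0.1]
finger_gap: 0.0855
clock: 22.95
ee_pos: [0.6439, 0.1962, 0.1784]
eef_rot: [-180.0, 0.0, 79.8]
ft_force: [1.0, 1.6, -0.1]
finger_gap: 0.0856
[313. 176.] ((646.0804443359375, 229.6083221435547), (120.82442474365234, 40.201377868652344), 80.06010437011719)
long fence inner/outer [61.34301829 69.41462786] short [83.35195691 93.11523108]
blocks A [19.82487183 59.35141035] B [-36.52845647  83.35816358]
shift [-21.95 -15.14  -2.14] turn [-2.00e-02  1.00e-02 -1.02e+01] at [0.6439 0.1962 0.1785] [-1.7998e+02  1.0000e-02  7.9800e+01]
```

View pics/w7.png

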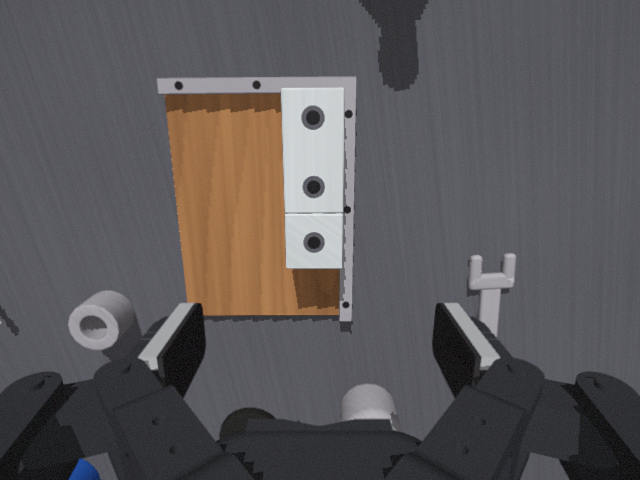

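Kit one is packed: combined 120.8 × 40.2 mm, fence gaps ≤2 mm (blocks at (313,176), seam at row 212 closed). Now the bush.

```bash
python3 -m jog '[[0,[-21.9,-15.1,2],[0,0,-10]],[0,[-21.9,-15.1,2],[0,0,-10]],[0,[-21.9,-15.1,2],[0,0,-10]],[0,[-21.9,-15.1,2],[0,0,-10]],[0,[-21.9,-15.1,2],[0,0,-10]],[0,[-21.9,-15.1,2],[0,0,-10]],[0,[-21.9,-15.1,2],[0,0,-10]],[0,[-21.9,-15.1,2],[0,0,-10]],[0,[-21.9,-15.1,2],[0,0,-10]],[0,[-21.9,-15.1,2],[0,0,-10]]]'
python3 - <<'E'
from h import *
p,d,c=grab('wrist'); save(p,'w8.png')
X=cloud(c,d);Z=X[...,2]
for lo,hi in((.044,.056),(.025,.034)):
  q=((Z>lo)&(Z<hi)).astype(np.uint8);q[380:]=0
  k,L,S,C=cv2.connectedComponentsWithStats(q)
  for i in range(1,k):
    if S[i,4]>300: print(C[i].round(),S[i],cv2.minAreaRect((X[L==i][:,:2]*1000).astype(np.float32)))
target(.4565,.007,.036,90)
E
```

```text
clock: 24.25
ee_pos: [0.4568, 0.0078, 0.1587]
eef_rot: [-180.0, -0.0, 89.8]
ft_force: [0.7, 0.1, -0.1]
finger_gap: 0.0856
[615. 241.] [ 583  204   57   72 3302] ((648.8353271484375, 4.894384384155273), (35.22608947753906, 49.0929069519043), 13.652277946472168)
[316. 242.] [ 290  216   55   54 2330] ((455.26007080078125, 4.752601623535156), (35.174869537353516, 35.438194274902344), 11.64035415649414)
[304.  26.] [ 269    0   70   53 2037] ((447.85736083984375, 136.6964569091797), (41.80940628051758, 29.350011825561523), 0.6919770836830139)
[577. 222.] [561 195  57  70 614] ((640.6553344726562, 10.957803726196289), (51.302093505859375, 23.01106834411621), 73.09712982177734)
[165. 277.] [ 125  242   83   77 3595] ((344.54010009765625, -28.057613372802734), (59.97129440307617, 54.64423751831055), 21.1281681060791)
shift [-0.07 -0.02 12.27] turn [-0.01 -0.   -0.17] at [0.4567 0.0077 0.1587] [-179.99   -0.     89.83]
```

View pics/w8.png

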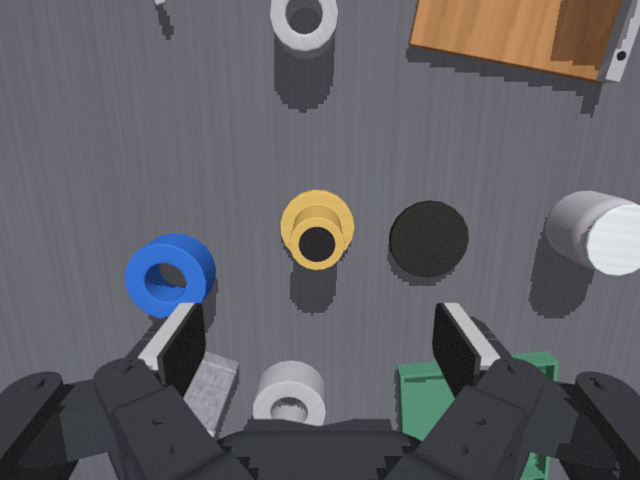

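Bush upright at (317,242); clear of the blue ring (170,275) and the dark disc (429,240). Grip.

```bash
python3 -m jog '[[0,[-0.15,0,4],[0,0,0]],[0,[-0.15,0,8],[0,0,0]],[0,[-0.15,0,11],[0,0,0]],[0,[-0.15,0,12.2],[0,0,0]],[0,[-0.15,0,12.2],[0,0,0]],[255,[-0.15,0,12.2],[0,0,0]],[255,[-0.15,0,12.2],[0,0,0]],[255,[-0.15,0,12.2],[0,0,0]],[255,[-0.15,0,12.2],[0,0,0]],[255,[-0.15,0,12.2],[0,0,0]]]' 60
python3 -m jog '[[255,[0,0,0],[0,0,0]],[255,[0,0,-2],[0,0,0]],[255,[0,0,-5],[0,0,0]],[255,[0,0,-9],[0,0,0]],[255,[0,0,-11],[0,0,0]],[255,[0,0,-11],[0,0,0]],[255,[0,0,-11],[0,0,0]],[255,[0,0,-11],[0,0,0]],[255,[0,0,-11],[0,0,0]],[255,[0,0,-11],[0,0,0]]]'
python3 - <<'E'
from h import *
target(.605,-.2744,.15,95.7)
E
```

```text
clock: 25.55
ee_pos: [0.4569, 0.0058, 0.0378]
eef_rot: [179.9, 0.0, 89.8]
ft_force: [-2.4, 0.6, 9.1]
finger_gap: 0.0334
clock: 26.8
ee_pos: [0.4563, 0.0059, 0.1463]
eef_rot: [-180.0, -0.0, 89.8]
ft_force: [-0.1, 0.7, -3.4]
finger_gap: 0.0332
shift [-27.98  14.97  -0.38] turn [-0.05 -0.01 -5.9 ] at [0.4563 0.0059 0.1463] [-1.7995e+02 -1.0000e-02  8.9800e+01]
```

```bash
python3 -m jog '[[255,[-28,15,0],[0,0,-5.9]],[255,[-28,15,0],[0,0,-5.9]],[255,[-28,15,0],[0,0,-5.9]],[255,[-28,15,0],[0,0,-5.9]],[255,[-28,15,0],[0,0,-5.9]],[255,[-28,15,0],[0,0,-5.9]],[255,[-28,15,0],[0,0,-5.9]],[255,[-28,15,0],[0,0,-5.9]],[255,[-28,15,0],[0,0,-5.9]],[255,[-28,15,0],[0,0,-5.9]]]'
python3 - <<'E'
from h import *
target(.605,-.2744,.15,95.7)
p,d,c=grab('wrist'); q=grab('side')[0]
v=np.zeros((480,800,3),np.uint8); v[:,:480]=p[:,80:560]; v[:400,480:]=cv2.resize(q[60:260,190:350],(320,400)); save(v,'w9.png')
E
```

```text
clock: 28.05
ee_pos: [0.6056, -0.2737, 0.1472]
eef_rot: [180.0, 0.0, 95.8]
ft_force: [-0.5, 0.2, -4.3]
finger_gap: 0.0334
shift [-0.06 -0.06 -0.28] turn [0.01 0.01 0.06] at [ 0.6056 -0.2737  0.1472] [1.7999e+02 1.0000e-02 9.5760e+01]
```

View pics/w9.png

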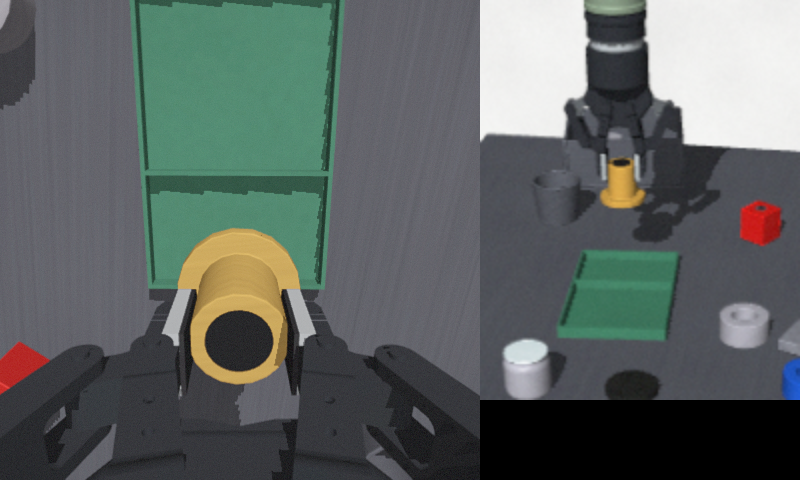

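Bush hangs upright over the narrow bay (bay rows 175–288, centre under the tool). Lower and release.

```bash
python3 -m jog '[[255,[0,0,4],[0,0,0]],[255,[0,0,7],[0,0,0]],[255,[0,0,9],[0,0,0]],[255,[0,0,10],[0,0,0]],[255,[0,0,10.4],[0,0,0]],[255,[0,0,10.6],[0,0,0]],[255,[0,0,10.7],[0,0,0]],[255,[0,0,10.8],[0,0,0]],[255,[0,0,10.8],[0,0,0]],[255,[0,0,10.8],[0,0,0]]]'
```

```text
clock: 29.4
ee_pos: [0.6062, -0.275, 0.0409]
eef_rot: [179.9, 0.1, 95.7]
ft_force: [-2.6, 1.2, 6.0]
finger_gap: 0.0331
```

```bash
python3 -m jog '[[0,[0,0,0],[0,0,0]],[0,[0,0,0],[0,0,0]],[0,[0,0,0],[0,0,0]],[0,[0,0,0],[0,0,0]],[0,[0,0,0],[0,0,0]],[0,[0,0,-3],[0,0,0]],[0,[0,0,-7],[0,0,0]],[0,[0,0,-12],[0,0,0]],[0,[0,0,-12],[0,0,0]],[0,[0,0,-12],[0,0,0]]]'
python3 - <<'E'
from h import *
p,d,c=grab('wrist'); save(p,'w10.png')
X=cloud(c,d);Z=X[...,2]
q=((Z>.046)&(Z<.06)).astype(np.uint8);q[380:]=0
k,L,S,C=cv2.connectedComponentsWithStats(q)
for i in range(1,k):
    if S[i,4]>300: print(C[i].round(),cv2.minAreaRect((X[L==i][:,:2]*1000).astype(np.float32)),np.median(X[L==i][:,2]))
target(.4335,-.1405,.16,0)
E
```

```text
clock: 30.65
ee_pos: [0.6054, -0.2745, 0.1585]
eef_rot: [-180.0, -0.0, 95.7]
ft_force: [0.2, 0.8, 0.3]
finger_gap: 0.0853
[320. 242.] ((606.2222290039062, -276.0846862792969), (34.6963005065918, 36.04503631591797), 5.7213029861450195) 0.053469175934068275
shift [ 15.   -15.72  -0.2 ] turn [-1.30e-01  3.00e-02  9.57e+01] at [ 0.6048 -0.2741  0.1575] [-1.7991e+02 -7.0000e-02  9.5700e+01]
```

Bush stands at (606,−276), top at 53.5 mm as it should. Now the big collar, gripping along world y.

```bash
python3 -m jog '[[0,[15,-15.7,0],[0,0,-84.3]],[0,[15,-15.7,0],[0,0,-84.3]],[0,[15,-15.7,0],[0,0,-84.3]],[0,[15,-15.7,0],[0,0,-84.3]],[0,[15,-15.7,0],[0,0,-84.3]],[0,[15,-15.7,0],[0,0,-84.3]],[0,[15,-15.7,0],[0,0,-84.3]],[0,[15,-15.7,0],[0,0,-84.3]],[0,[15,-15.7,0],[0,0,-84.3]],[0,[15,-15.7,0],[0,0,-84.3]]]' 60
python3 - <<'E'
from h import *
p,d,c=grab('wrist'); save(p,'w11.png')
X=cloud(c,d);Z=X[...,2]
q=((Z>.0255)&(Z<.035)).astype(np.uint8);q[380:]=0
k,L,S,C=cv2.connectedComponentsWithStats(q)
for i in range(1,k):
    if S[i,4]>300: print(C[i].round(),cv2.minEnclosingCircle((X[L==i][:,:2]*1000).astype(np.float32)))
target(.4335,-.1405,.015,180)
E
```

```text
clock: 31.95
ee_pos: [0.4339, -0.1407, 0.158]
eef_rot: [180.0, -0.1, 179.9]
ft_force: [-1.2, 0.5, -0.2]
finger_gap: 0.0853
[492.  95.] ((344.8864440917969, -30.872207641601562), 30.16291618347168)
[314. 228.] ((431.8851013183594, -144.22384643554688), 29.89154815673828)
shift [ 0.04  0.02 14.32] turn [ 0.03 -0.06 -0.1 ] at [ 0.4341 -0.1408  0.1582] [ 1.7997e+02 -6.0000e-02  1.7990e+02]
```

View pics/w11.png

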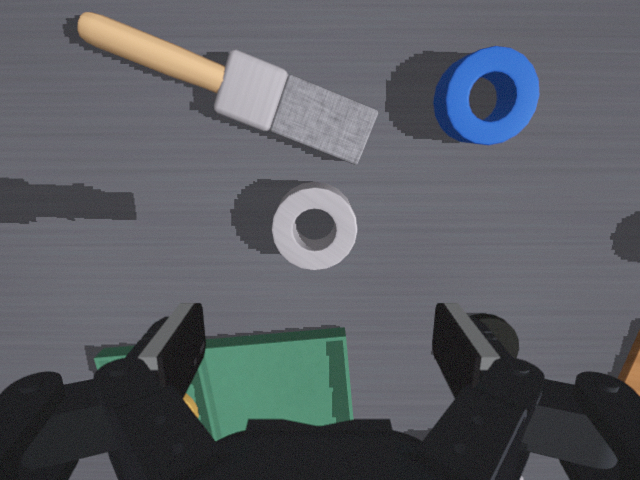

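Grey collar at (314,228), clear to left and right; brush above it. Descend and grip.

```bash
python3 -m jog '[[0,[0.1,-0.2,4],[0,0,0]],[0,[0.1,-0.2,8],[0,0,0]],[0,[0.1,-0.2,12],[0,0,0]],[0,[0.1,-0.2,13.7],[0,0,0]],[0,[0.1,-0.2,14.3],[0,0,0]],[0,[0.1,-0.2,14.3],[0,0,0]],[255,[0.1,-0.2,14.3],[0,0,0]],[255,[0.1,-0.2,14.3],[0,0,0]],[255,[0.1,-0.2,14.3],[0,0,0]],[255,[0.1,-0.2,14.3],[0,0,0]]]' 80
python3 -m jog '[[255,[0,0,0],[0,0,0]],[255,[0,0,-2],[0,0,0]],[255,[0,0,-5],[0,0,0]],[255,[0,0,-9],[0,0,0]],[255,[0,0,-11],[0,0,0]],[255,[0,0,-11],[0,0,0]],[255,[0,0,-11],[0,0,0]],[255,[0,0,-11],[0,0,0]],[255,[0,0,-11],[0,0,0]],[255,[0,0,-11],[0,0,0]]]'
python3 - <<'E'
from h import *
target(.595,-.1734,.13,95.7)
E
```

```text
clock: 33.25
ee_pos: [0.4342, -0.1436, 0.0175]
eef_rot: [-179.9, 0.1, 180.0]
ft_force: [-3.1, -0.0, 13.6]
finger_gap: 0.0581
clock: 34.5
ee_pos: [0.4332, -0.1428, 0.1253]
eef_rot: [180.0, -0.1, 180.0]
ft_force: [0.4, -0.1, -4.7]
finger_gap: 0.0576
shift [-16.18  -3.06  -0.49] turn [-2.00e-02 -6.00e-02  8.43e+01] at [ 0.4332 -0.1428  0.1253] [ 1.7997e+02 -5.0000e-02  1.8000e+02]
```

```bash
python3 -m jog '[[255,[-16.2,-3.1,0],[0,0,84.3]],[255,[-16.2,-3.1,0],[0,0,84.3]],[255,[-16.2,-3.1,0],[0,0,84.3]],[255,[-16.2,-3.1,0],[0,0,84.3]],[255,[-16.2,-3.1,0],[0,0,84.3]],[255,[-16.2,-3.1,0],[0,0,84.3]],[255,[-16.2,-3.1,0],[0,0,84.3]],[255,[-16.2,-3.1,0],[0,0,84.3]],[255,[-16.2,-3.1,0],[0,0,84.3]],[255,[-16.2,-3.1,0],[0,0,84.3]]]'
python3 -c "
from h import *
target(.595,-.1734,.0205,95.7)"
```

```text
clock: 35.75
ee_pos: [0.5953, -0.1739, 0.1255]
eef_rot: [-180.0, -0.0, 95.8]
ft_force: [0.2, -0.4, -5.1]
finger_gap: 0.0578
shift [ 0.05 -0.02 10.5 ] turn [-0.03 -0.02  0.13] at [ 0.5953 -0.1739  0.1255] [-1.7997e+02 -2.0000e-02  9.5830e+01]
```

```bash
python3 -m jog '[[255,[0,0,4],[0,0,0]],[255,[0,0,7],[0,0,0]],[255,[0,0,9],[0,0,0]],[255,[0,0,10],[0,0,0]],[255,[0,0,10.3],[0,0,0]],[255,[0,0,10.5],[0,0,0]],[255,[0,0,10.6],[0,0,0]],[255,[0,0,10.6],[0,0,0]],[255,[0,0,10.6],[0,0,0]],[255,[0,0,10.6],[0,0,0]]]'
python3 -m jog '[[35,[0,0,0],[0,0,0]],[35,[0,0,0],[0,0,0]],[35,[0,0,0],[0,0,0]],[35,[0,0,0],[0,0,0]],[35,[0,0,-1],[0,0,0]],[35,[0,0,-3],[0,0,0]],[35,[0,0,-7],[0,0,0]],[35,[0,0,-13],[0,0,0]],[35,[0,0,-19],[0,0,0]],[35,[0,0,-19],[0,0,0]]]'
python3 - <<'E'
from h import *
p,d,c=grab('wrist'); s=grab('scene')[0]
X=cloud(c,d);Z=X[...,2]
q=((Z>.0285)&(Z<.038)).astype(np.uint8);q[380:]=0
k,L,S,C=cv2.connectedComponentsWithStats(q)
for i in range(1,k):
    if S[i,4]>300: print(C[i].round(),cv2.minEnclosingCircle((X[L==i][:,:2]*1000).astype(np.float32)),np.median(X[L==i][:,2]))
v=np.zeros((480,800,3),np.uint8); v[:360,:400]=cv2.resize(p,(480,360))[:,40:440]; v[:300,400:]=cv2.resize(s,(400,300)); v[300:,400:]=cv2.resize(s[265:365,250:540],(400,138))[0:180].repeat(1,0) if 0 else cv2.resize(s[230:365,150:350],(400,180))
save(v,'w12.png')
E
```

```text
clock: 37.0
ee_pos: [0.5961, -0.1742, 0.0207]
eef_rot: [179.9, 0.0, 95.7]
ft_force: [-0.2, 1.0, 4.1]
finger_gap: 0.0577
clock: 38.25
ee_pos: [0.5988, -0.1753, 0.2167]
eef_rot: [179.4, 0.3, 95.7]
ft_force: [0.9, -0.1, -0.2]
finger_gap: 0.0739
[11. 12.] ((362.7661437988281, -49.354976654052734), 15.283387184143066) 0.03006318837001057
[313. 207.] ((595.469970703125, -172.58740234375), 29.820728302001953) 0.0331391996609392
[585. 222.] ((846.7626342773438, -164.62753295898438), 39.503536224365234) 0.03322509688639563
```

View pics/w12.png

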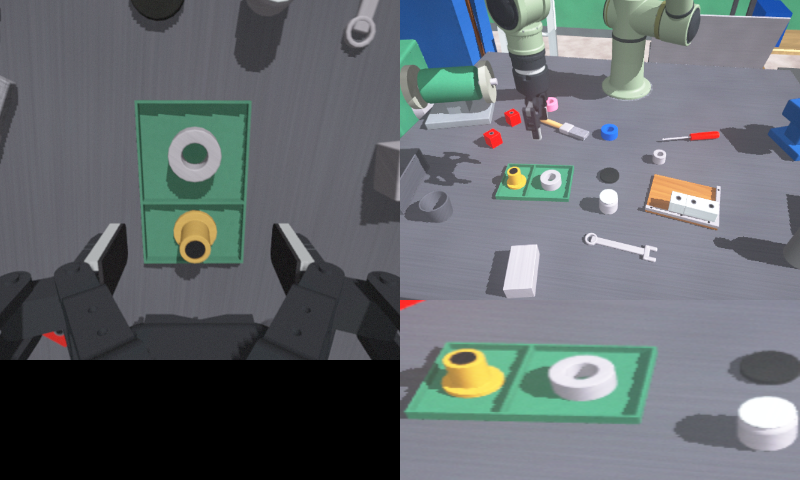

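Collar is flat in the wide bay, and the bush stands in the narrow bay clear of the walls. Both jaws are in the board's corner, the tin and small collar haven't moved, and the gripper is clear. Handing in.

```bash
python3 -c "
from h import *
print(order.job_done())"
```

```text
the job is handed in; nothing more can be done
None
```

Both kits are made up and the job is handed in at about 38 s of the 106 s allowed. It reported no verdict, as expected.

- **Jaw kit:** I pushed the long jaw into the corner first and let it go. I then packed the short jaw behind it, against the same fence. The last measurement of the pair gave 120.8 × 40.2 mm at 80.1°, so there is under 1 mm between the blocks. The fence gaps came out at about 2 mm to the long fence and 0–2 mm to the short one.
- **Spindle kit:** The big collar lies flat in the wide bay, centre (595, −173) mm, top at 33 mm. The bush stands upright in the narrow bay, centre (606, −276) mm, top at 53.5 mm.
- **Left alone:** The small collar, the tin and the look-alikes were not touched, and the tin and small collar stand where they were in the last picture.

One reading disagreed: the gripper showed 33 mm on the bush's 36 mm barrel. The pictures showed it held upright, and it was placed correctly. The largest wrist force I read was about 32 N, at the end of a move.

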